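Clamp a batten in the crosscut jig with its wing screw

ROBOT

A 6-joint arm with a two-finger parallel gripper is mounted at the origin on a cart in front of the work surface, level with it; the furniture and walls round the work are solid. World frame = base frame: x ahead of the robot, y to its left, z up, the work surface at z = 0. Lengths are in m, angles in degrees, forces in N, time in s.
With the tool pointing down it reaches from about 0.3 to 0.75 m from the base axis. Payload 8.5 kg.
Tool frame: the origin (TCP) lies midway between the tips of the shut fingers; the grasp point (between the pads) lies env.tcp_to_grasp behind it (env.tcp_to_grasp is the distance from the TCP to the grasp point, in m); z points along the fingers, y is the line along which they close (so a half turn about z gives the same grasp; the last joint's range is limited). The gripper opens to 85 mm and grips with 20 to 120 N. Pads are 22 mm wide; open, the fingers measure 114 mm over their backs; the gripper's body (76 mm by 85 mm) begins 54 mm behind the grasp point. The pads swing forward as they close: fully open they stand 13 mm farther back than shut.
Start: joints at [-77.137, 21.807, 74.336, -0, 83.858, -12.336], TCP at [0.234, -0.498, 0.231] pointing down, gripper open.
Joint ranges: [-178.18, 178.18], [-50.72, 133.34], [12.68, 142.11], [-81.47, 261.47], [9.98, 163.14], [-165.26, 165.26]. Speed limits (degrees/s): [136.94, 136.94, 180, 180, 180, 180].

INTERFACE

Orientations are given as a 3x3 rotation matrix whose columns are the frame's x, y, z axes.
In Python, from rig import observe, optics, job, env gives the robot as it stands. The module is installed in compiled form; this text tells all that it offers.
- The arm moves only by the shell command python3 -m jog 'ROWS' [FORCE]. ROWS is JSON, a list of rows, each a list of 7 numbers: the turn, a rotation vector about the tool's x, y, z in rad, then the shift along the tool's x, y, z in m, then the opening in per cent of the stroke, from 0 (shut) to 100 (fully open). A call has 1 to 10 rows; each row shifts and turns the commanded pose from where the row before left it, along the tool's axes as they then stand; what a row does not reach is not made up. A row lasts 1/8 s, in which the tool goes at most 62.5 mm and 10.7 degrees, less where a joint would pass 70% of its speed; a pose out of reach is approached as far as the arm can. A call is refused whole if a number of a shift passes 0.0625 or a number of a turn 0.188, either way. A call with a gripper value outside its range is refused whole. The fingers move at their own pace and stop on an object; FORCE is the grip in N (left out, the last holds). Time passes only in rows, so rows that do not move let the fingers close. It gives the time, the measured TCP pose, the force, the opening and the grip force at its end, in the units of the state.
- observe(): the state, without advancing time (a new reading comes with each control period).
- optics.get_image(name): name is "scene" or "top"; returns a dict with "pixels" (420x560x3 uint8, red, green, blue), "mtx" (3x3 intrinsics, pixels), "rvec" (rotation vector, rad) and "tvec" (3), from world to camera coordinates, as OpenCV has them. Camera axes: x right, y down, z forward; pixel columns grow to the right and rows downward; lengths in m; the calibration is good to about 2 mm. A picture is of the moment at which its call begins. There is no depth.
- job.close_job(): hands the job in; it is judged then, once.
The state is a dict: "time_s": time; "q": joint angles; "qvel": joint speeds; "joint_efforts": joint torques, N m; "position": TCP position; "tool_rot": TCP orientation; "ft_force": force on the tool from outside, world axes, zero at the start; "wrist_torque": the same for the moment, N m; "grip_width": finger opening in m; "gripper_force": force on a finger pad.
Only numpy, scipy, OpenCV 4.12 (cv2) and the standard library are available. Lean on these libraries where they do the work, as an engineer would, in place of code of your own. Each camera call takes 0.05 s, during which the arm holds its last target. There are 200 camera calls.

TASK

Get the pine batten ready for sawing: push it home in the crosscut jig, its long side against the fence and its left end against the stop block, then spin the hold-down's wing screw clockwise with strokes of the fingertips on its wings until it comes to a firm stop with its pad tight on the batten. Do it all by pushing with the fingertips: nothing is gripped, lifted or forced, and the tools lying round about stay where they are.

Things in the scene. Friction and masses are not known exactly. Their poses are not given: they have to be found in the camera images.
- jig: crosscut jig screwed to the bench: plywood bed, aluminium fence along its far side, stop block at the fence's left end, hold-down on a post. Origin on the bench top; x square to the fence, away from the robot; y along the fence to the left; z up. In mm: bed x -75 to 65, y -190 to 130, top z 18; fence x 20 to 34, top z 60; stop x -16 to 20, y 95 to 119, top z 46
- corner (a point): the corner of the jig where the fence's face, the stop's face and the bed's top (18 mm above the bench) meet; at x 20, y 95 mm in the jig's frame, axes as the jig's. The batten at home has its centre 22.5 mm in -x and 95 mm in -y of it
- post_top (a point): top of the hold-down's round post, 16 mm thick, 121 mm above the bench, behind the fence at x 44.5, y 50 mm in the jig's frame. A dark steel arm, 17 to 25 mm wide, reaches from the post toward the robot and carries the upright wing screw 47 mm in front of the post's axis, at x -2.5, y 50. The arm and its bosses (tops 74 to 81 mm above the bench) lie below the wings
- batten: pine batten, 45x190x19 mm, about 0.1 kg, lying flat and loose on the jig's bed, askew and short of the fence and the stop at the start; once home, its left part lies under the hold-down's pad. Origin at the centre of its underside; y along its length, z up through its thickness
- wing_screw (a joint): turn of the wing screw in rad: 0 fully raised, grows clockwise seen from above; a turn lowers it 4 mm. At value q its wings point at the angles -q and pi - q from the jig's x axis (counterclockwise positive from above). The pad meets the batten at 9.42; then its rubber is squeezed, 10 N per mm, up to the firm stop at 12.57. Friction 0.03 N m; it stays where it is left
- screw_top (a point): point on the wing screw's axis level with the tops of the wings; it sinks with the screw (113 mm above the bench when fully raised, 105 mm when tight). The two steel wings are 6 mm thick, reach out 29 mm from the axis, and stand from 20 mm below this point up to it. The hub, 9.5 mm in radius, ends 14 mm below this point
- wing_tip (a point): middle of the rounded end of one of the two wings, 20.5 mm from the axis and 8.5 mm below the wings' tops; the other wing points the other way
- spindle: the wing screw as a whole: threaded spindle with the wings at the top and the rubber pad at the foot; it moves straight down as the wings turn. Origin on the axis, level with the pad's underside (43 mm above the bench when fully raised)
- pad: round black rubber pad at the foot of the screw, 22 mm across, 7 mm thick; it does not turn. Origin at the centre of its underside
- pencil: green pencil, 7x117x7 mm, lying in front of the jig; a bystander, to be left alone. Origin under its centre
- offcut: pine offcut, 60x120x19 mm, lying beyond the jig's left end; a bystander, to be left alone. Origin under its centre
- tape_measure: yellow tape measure, 38x104x65 mm, on the near edge of the bench, to the left; a bystander, to be left alone. Origin under its centre
- screwdriver: screwdriver, 31x220x36 mm, lying to the right of the jig; a bystander, to be left alone. Origin under its centre
- try_square: try square, 172x100x17 mm, lying behind and to the right of the jig; a bystander, to be left alone. Origin under its centre

How it is judged:
By the outcome, as a careful person would: the job done as asked, in the order asked, and still so for the second after the job is handed in, with the robot touching nothing.
It also fails if it takes over 72 s, if anything falls off the work surface, if the arm or the gripper's body presses on something with over 40 N, if the wrist force passes 120 N, or if a joint passes its speed limit or range.

## Working session

There is one attempt and no reset: what is moved stays moved. The work goes in short steps, Python scripts to look and compute and a shell command to move; the robot and the scene stay as the last step left them, time stands still between calls to the robot, and variables do not carry over. Pictures are saved under pics/ and viewed, at most 10 in all, crops included, and the job is handed in when it is done.

```bash
mkdir -p pics; cat > h.py <<'E'
import numpy as np, cv2
from rig import observe, optics, job, env
def snap(n,f,crop=None,s=1):
    d=optics.get_image(n); p=d["pixels"][:,:,::-1]
    if crop: x0,y0,x1,y1=crop; p=p[y0:y1,x0:x1]
    cv2.imwrite(f,cv2.resize(p,None,fx=s,fy=s,interpolation=cv2.INTER_CUBIC)); 
    np.savez(f"/tmp/{n}.npz",m=d["mtx"],r=d["rvec"],t=d["tvec"]); return d
def ray(n,uv,z):
    d=np.load(f"/tmp/{n}.npz"); R=cv2.Rodrigues(d["r"])[0]; t=d["t"].reshape(3)
    v=R.T@np.linalg.solve(d["m"],np.array([*uv,1.])); c=-R.T@t
    return c+v*(z-c[2])/v[2]
def proj(n,P):
    d=np.load(f"/tmp/{n}.npz"); return cv2.projectPoints(np.array(P,float).reshape(-1,3),d["r"],d["t"],d["m"],None)[0].reshape(-1,2)
E
python3 - <<'E'
from h import *
snap("top","pics/top1.png",None,1.42); snap("scene","pics/scene1.png",None,1.42)
s=observe(); print(s["position"],s["tool_rot"],s["grip_width"],env.tcp_to_grasp)
for n in("top","scene"):
    d=np.load(f"/tmp/{n}.npz"); R=cv2.Rodrigues(d["r"])[0]; print(-R.T@d["t"].reshape(3),R[2])
E
```

```text
[ 0.23411269 -0.49740315  0.23078981] [[ 9.04823851e-01  4.25786001e-01 -2.81846684e-04]
 [ 4.25786005e-01 -9.04823037e-01  1.24443169e-03]
 [ 2.74840222e-04 -1.24599785e-03 -9.99999186e-01]] 0.08522899549645417 0.0187
[0.2685277  0.07821452 1.43951071] [ 0.18878346 -0.0010355  -0.98201819]
[-0.27689179  0.55635415  1.08452617] [ 0.59904555 -0.34399441 -0.72305759]
```

View pics/top1.png

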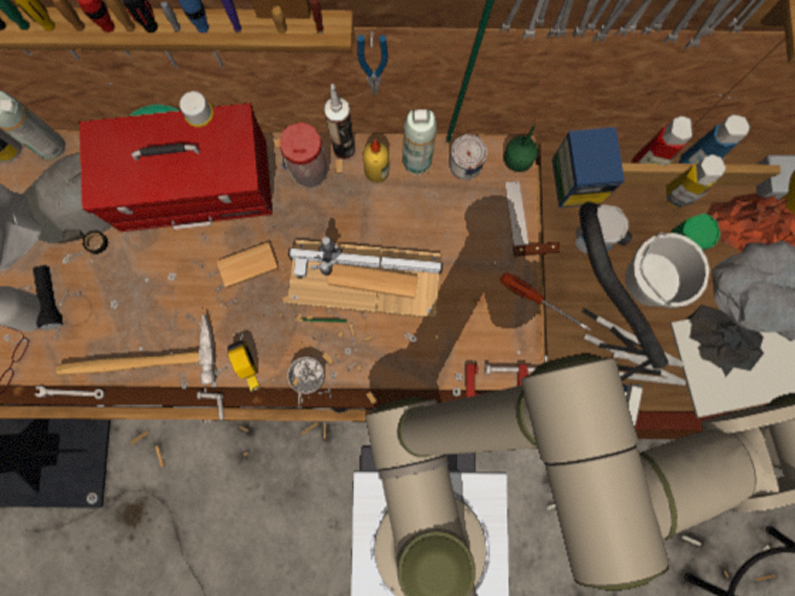

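View pics/scene1.png

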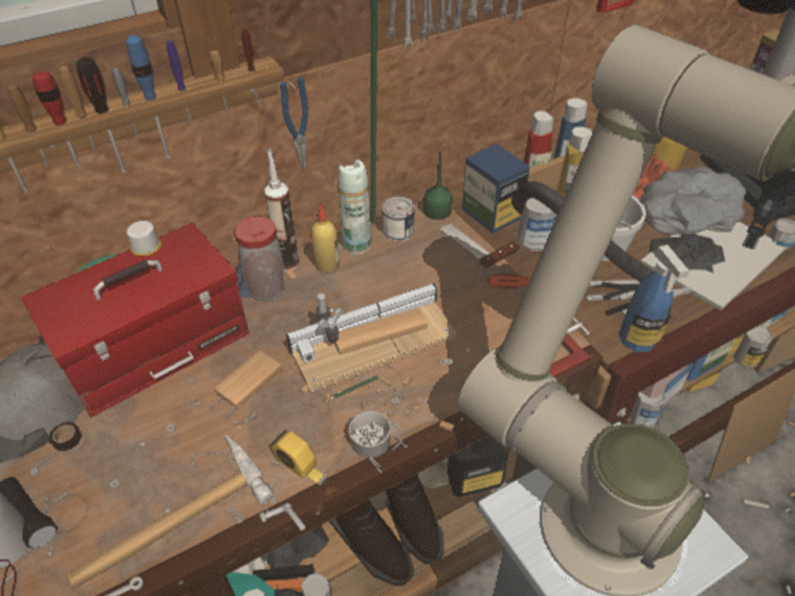

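The top view shows the jig at (285–440, 238–315), with the batten askew on it. The hold-down is at about (327, 250) and the pencil at (325, 319). Next I'll enlarge both views.

```bash
python3 - <<'E'
from h import *
snap("top","pics/top2.png",(190,155,322,235),6); snap("scene","pics/scene2.png",(195,190,325,288),6)
E
```

```text
(no output)
```

View pics/top2.png

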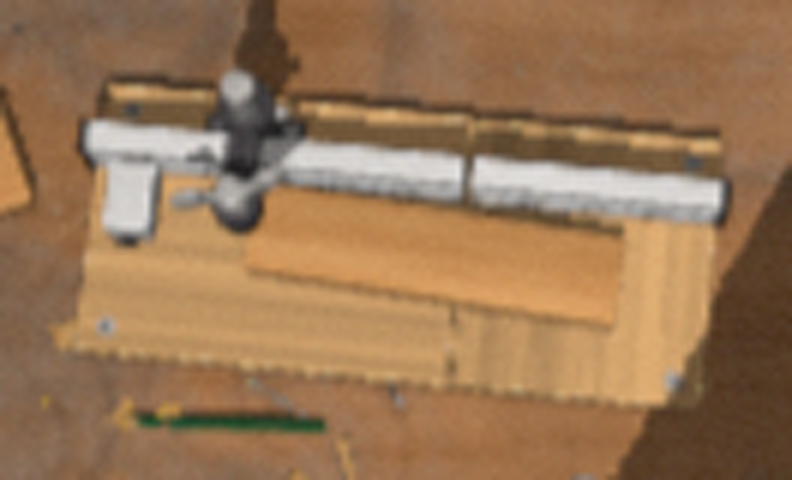

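View pics/scene2.png

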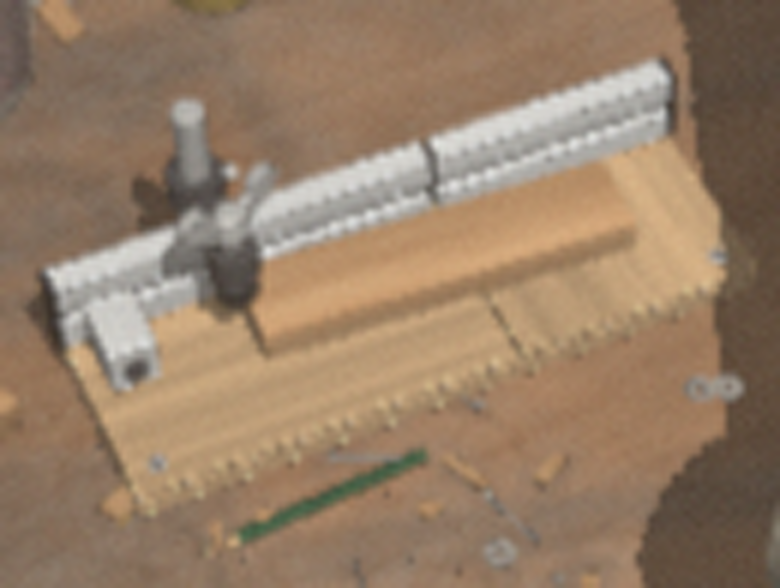

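```bash
cat > fit.py <<'E'
from h import *
from scipy.optimize import least_squares
def fit(obs,x0):
    def W(p,P):
        c,s=np.cos(p[2]),np.sin(p[2]); x,y,z=np.array(P)/1000; return [p[0]+c*x-s*y,p[1]+s*x+c*y,z]
    f=lambda p: np.concatenate([proj(n,W(p,P))[0]-uv for n,P,uv in obs])
    r=least_squares(f,x0,loss="soft_l1"); print(np.round(r.x[:2]*1000,1),np.degrees(r.x[2]).round(2)); print(r.fun.reshape(-1,2).round(1).tolist()); return r.x
T=lambda u,v:(190+u/6,155+v/6)
S=lambda u,v:(195+u/6,190+v/6)
E
python3 - <<'E'
from fit import *
j=fit([("top",(65,130,18),T(107,83)),("top",(65,-190,18),T(720,138)),("top",(-75,-190,18),T(702,402)),("top",(-75,130,18),T(75,346)),
("top",(-16,119,46),T(105,235)),("top",(-16,95,46),T(152,237)),("top",(44.5,50,121),T(238,85)),
("scene",(-75,130,18),S(143,512)),("scene",(-75,-190,18),S(720,285)),("scene",(-16,95,46),S(157,345)),("scene",(-16,119,46),S(122,362)),("scene",(44.5,50,121),S(187,107))],[.45,.1,0])
b=fit([("top",(-22.5,95,37),T(246,268)),("top",(-22.5,-95,37),T(610,325)),("top",(22.5,-95,37),T(622,237)),
("scene",(-22.5,95,37),S(263,330)),("scene",(-22.5,-95,37),S(635,232)),("scene",(22.5,-95,37),S(600,165))],[.42,.05,0])
c,s=np.cos(j[2]),np.sin(j[2]);R=np.array([[c,-s],[s,c]])
print("batten in jig",(R.T@(b[:2]-j[:2])*1000).round(1),np.degrees(b[2]-j[2]))
print("home",(j[:2]+R@[-.0025,0]).round(4),"screw",(j[:2]+R@[-.0025,.05]).round(4))
for uv,n in(((188,200),"top"),((295,145),"top")):
  w=ray("top",T(*uv),.105)[:2]; print((R.T@(w-j[:2])*1000).round(1))
for uv in((180,255),(262,172)):
  w=ray("scene",S(*uv),.105)[:2]; print((R.T@(w-j[:2])*1000).round(1))
E
```

```text
[560.7 170.1] -4.08
[[-0.3, 0.9], [0.5, -0.1], [0.4, 0.7], [-0.0, 1.5], [-0.6, -0.5], [-0.5, -0.2], [-0.4, 0.6], [-0.5, -2.6], [6.3, -4.5], [0.3, -0.9], [-2.0, -0.8], [-0.1, 0.5]]
[545.5 124. ] -8.93
[[-1.2, -0.2], [0.2, 0.6], [0.6, 0.8], [-0.5, 0.6], [0.1, -1.8], [-0.0, -1.2]]
batten in jig [-11.9 -47. ] -4.851027044840442
home [0.5582 0.1702] screw [0.5618 0.2201]
[-8.2 69.3]
[23.  20.6]
[-22.8  81.6]
[ 7.5 29.2]
```

The top crop shows the wings running from (190, 198) to (295, 145), the stop's near corners at (105, 235) and (152, 237), and the batten's near side from (246, 268) to (610, 325). The scene view agrees.

Results:
- **Jig:** at (560.7, 170.1) mm, yaw −4.1°.
- **Batten in the jig frame:** (−12, −47) mm, −4.9°.
- **Wings:** at about 120° and −60°, so q ≈ 1.05.

I'll move over to the batten's near side with the fingers shut.

```bash
python3 -m jog '[[0,0,0,0.044,-0.039,0,0],[0,0,0,0.044,-0.039,0,0],[0,0,0,0.044,-0.039,0,0],[0,0,0,0.044,-0.039,0,0],[0,0,0,0.044,-0.039,0,0],[0,0,0,0.044,-0.039,0,0],[0,0,0,0.044,-0.039,0,0],[0,0,0,0.044,-0.039,0,0],[0,0,0,0.044,-0.039,0,0],[0,0,0,0.044,-0.039,0,0]]' && python3 -m jog '[[0,0,0,0.044,-0.039,0,0],[0,0,-0.1765,0,0,0.015,0],[0,0,-0.1765,0,0,0.015,0],[0,0,-0.1765,0,0,0.015,0],[0,0,-0.1765,0,0,0.015,0],[0,0,-0.1765,0,0,0.015,0],[0,0,-0.1765,0,0,0.015,0],[0,0,0,0,0,0,0]]'
cat >> h.py <<'E'
J=np.array([.5607,.1701]); A=np.radians(-4.08)
def tool():
    s=observe(); c,n=np.cos(A),np.sin(A); R=np.array([[c,-n],[n,c]]); X=s["tool_rot"][:,0]
    print("t",round(s["time_s"],2),"jig mm",(R.T@(s["position"][:2]-J)*1000).round(1),"z",(s["position"][2]*1000).round(1),"psi",round(float(np.degrees(np.arctan2(X[1],X[0])-A)),1),"q6",round(float(s["q"][5]),1),"F",(R.T@s["ft_force"][:2]).round(1),np.round(s["ft_force"][2],1),"M",np.round(s["wrist_torque"],2),"w",round(s["grip_width"],4))
E
python3 -c "from h import *;tool()"
```

```text
time_s: 1.45
position: [0.4667, 0.0445, 0.2314]
tool_rot: [[0.905, 0.426, 0.0], [0.426, -0.905, -0.0], [0.0, 0.0, -1.0]]
ft_force: [1.0, -1.4, -0.9]
grip_width: -0.0004
gripper_force: 0.0
time_s: 2.45
position: [0.4889, 0.0966, 0.1406]
tool_rot: [[0.074, 0.997, -0.002], [0.997, -0.074, 0.0], [-0.0, -0.002, -1.0]]
ft_force: [-0.2, -0.1, 0.7]
grip_width: -0.0
gripper_force: 0.0
t 2.45 jig mm [-66.4 -78.4] z 140.6 psi 89.9 q6 1.8 F [-0.2 -0.1] 0.7 M [-0.01  0.02 -0.03] w -0.0
```

```bash
python3 -m jog '[[0,0,0,0,0,0.04,0],[0,0,0,0,0,0.04,0],[0,0,0,0,0,0.025,0],[0,0,0,0,0,0.01,0],[0,0,0,0,0,0,0]]'|grep -E "pos|ft_"; python3 -c "from h import *;tool()"; python3 -m jog '[[0,0,0,0,0.005,0,0],[0,0,0,0,0.005,0,0],[0,0,0,0,0.004,0,0],[0,0,0,0,0.004,0,0],[0,0,0,0,0.003,0,0],[0,0,0,0,0.003,0,0]]' >/dev/null; python3 -c "from h import *;tool()"
```

```text
position: [0.4898, 0.0966, 0.0267]
ft_force: [0.1, -0.6, -0.4]
t 3.08 jig mm [-65.5 -78.4] z 26.7 psi 89.9 q6 1.8 F [ 0.1 -0.6] -0.4 M [0.02 0.01 0.02] w -0.0001
t 3.83 jig mm [-41.9 -78.4] z 26.3 psi 90.0 q6 1.6 F [-2.2  0.1] 0.7 M [-0.05  0.23  0.01] w 0.0002
```

```bash
for i in 1; do python3 -m jog '[[0,0,0,0,0.0015,0,0],[0,0,0,0,0,0,0]]' >/dev/null; python3 -c "from h import *;tool()"; done; python3 -m jog '[[0,0,0,0,0.001,0,0],[0,0,0,0,0,0,0]]' >/dev/null; python3 -c "from h import *;tool();snap('top','pics/top3.png',(190,155,322,235),6)"
```

```text
t 4.08 jig mm [-40.2 -78.4] z 26.3 psi 90.0 q6 1.6 F [-1.  -0.2] 0.1 M [-0.04  0.06 -0.02] w 0.0003
t 4.33 jig mm [-39.3 -78.4] z 26.3 psi 90.0 q6 1.6 F [-0.5 -0.7] 0.7 M [-0.01  0.1  -0.  ] w -0.0001
```

View pics/top3.png

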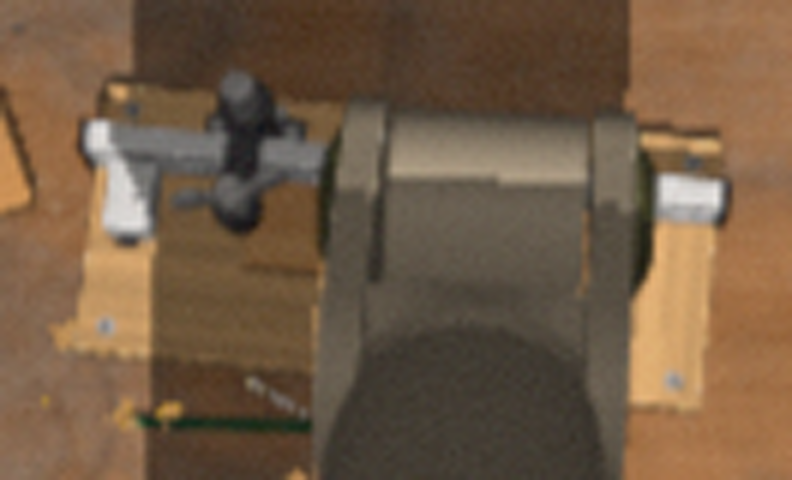

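The arm hides the batten in this view: only the screw at (237, 195) and the stop at (130, 200) can be seen. I'll go on by feel until the fence pushes back.

```bash
python3 -m jog '[[0,0,0,0,0.0015,0,0],[0,0,0,0,0,0,0]]' >/dev/null; python3 -c "from h import *;tool()";  python3 -m jog '[[0,0,0,0,0.0015,0,0],[0,0,0,0,0,0,0]]' >/dev/null; python3 -c "from h import *;tool()"; python3 -m jog '[[0,0,0,0,0.001,0,0],[0,0,0,0,0,0,0]]' >/dev/null; python3 -c "from h import *;tool()"
```

```text
t 4.62 jig mm [-37.7 -78.4] z 26.3 psi 90.0 q6 1.6 F [ 0.1 -0.3] 0.5 M [-0.   -0.    0.01] w -0.0002
t 4.88 jig mm [-36.7 -78.2] z 26.3 psi 90.0 q6 1.6 F [-3.3  0.8] 1.8 M [0.23 0.46 0.02] w -0.0001
t 5.12 jig mm [-36.5 -78.2] z 26.2 psi 90.0 q6 1.6 F [-6.   1.4] 3.3 M [0.26 0.97 0.01] w -0.0001
```

```bash
python3 -m jog '[[0,0,0,0,-0.013,0,0],[0,0,0,0,0,-0.035,0],[0,0,0,-0.046,0.022,0,0],[0,0,0,-0.044,0.022,0,0],[0,0,0,0,0,0,0],[0,0,0,0,0,0.034,0],[0,0,0,0,0,0,0]]' |grep ft_; python3 -c "from h import *;tool();" ; python3 -m jog '[[0,0,0,0.01,0,0,0],[0,0,0,0.006,0,0,0],[0,0,0,0.006,0,0,0],[0,0,0,0.006,0,0,0],[0,0,0,0.006,0,0,0],[0,0,0,0.006,0,0,0],[0,0,0,0.006,0,0,0],[0,0,0,0.005,0,0,0]]' >/dev/null; python3 -c "from h import *;tool()"
```

```text
ft_force: [-0.8, -0.3, 0.5]
t 6.0 jig mm [  -6.2 -167.7] z 25.8 psi 90.0 q6 -8.1 F [-0.8 -0.4] 0.5 M [ 0.    0.02 -0.  ] w -0.0004
t 7.0 jig mm [  -4.4 -117.1] z 27.3 psi 90.0 q6 -2.6 F [-0.8 -2.1] 1.5 M [-0.27  0.03 -0.01] w -0.0001
```

```bash
python3 -m jog '[[0,0,0,0.004,0,0,0],[0,0,0,0.003,0,0,0],[0,0,0,0,0,0,0]]' >/dev/null; python3 -c "from h import *;tool()"; for i in 1; do python3 -m jog '[[0,0,0,0.002,0,0,0],[0,0,0,0,0,0,0]]' >/dev/null; python3 -c "from h import *;tool()"; done;  python3 -m jog '[[0,0,0,0.0015,0,0,0],[0,0,0,0,0,0,0]]' >/dev/null; python3 -c "from h import *;tool()"
```

```text
t 7.38 jig mm [  -4.5 -110.1] z 27.2 psi 90.0 q6 -1.9 F [0. 0.] 0.2 M [-0.02  0.03  0.06] w -0.0002
t 7.62 jig mm [  -4.4 -108.3] z 27.3 psi 90.0 q6 -1.7 F [ 1.  -0.3] 0.1 M [ 0.02 -0.07  0.01] w -0.0002
t 7.88 jig mm [  -4.4 -106.8] z 27.3 psi 90.0 q6 -1.5 F [ 0.1 -0.5] -0.1 M [-0.05  0.06 -0.  ] w 0.0
```

```bash
python3 -m jog '[[0,0,0,0.0015,0,0,0],[0,0,0,0,0,0,0]]' >/dev/null; python3 -c "from h import *;tool()"; python3 -m jog '[[0,0,0,0.0015,0,0,0],[0,0,0,0,0,0,0]]' >/dev/null; python3 -c "from h import *;tool()";  python3 -m jog '[[0,0,0,0.001,0,0,0],[0,0,0,0,0,0,0]]' >/dev/null; python3 -c "from h import *;tool()"
```

```text
t 8.12 jig mm [  -4.4 -105.3] z 27.3 psi 90.0 q6 -1.4 F [-0.2  0.1] -0.2 M [-0.02 -0.03  0.  ] w -0.0002
t 8.38 jig mm [  -4.4 -103.8] z 27.3 psi 90.0 q6 -1.2 F [-0.4 -1. ] -0.6 M [ 0.01 -0.01 -0.04] w -0.0
t 8.62 jig mm [  -4.4 -103.6] z 27.4 psi 90.0 q6 -1.1 F [ 0.2 -4.6] 1.4 M [-0.82  0.16 -0.01] w 0.0001
```

```bash
python3 -m jog '[[0,0,0,-0.012,0,0,0],[0,0,0,0,0,-0.035,0],[0,0,0,0.03,-0.026,0,0],[0,0,0,0.03,-0.027,0,0],[0,0,0,0,0,0,0],[0,0,0,0,0,0.035,0],[0,0,0,0,0,0,0]]' |grep ft_; python3 -c "from h import *;tool();" ; python3 -m jog '[[0,0,0,0,0.008,0,0],[0,0,0,0,0.006,0,0],[0,0,0,0,0.003,0,0],[0,0,0,0,0.002,0,0],[0,0,0,0,0,0,0]]' >/dev/null; python3 -c "from h import *;tool()"; python3 -m jog '[[0,0,0,0,0.0015,0,0],[0,0,0,0,0,0,0]]' >/dev/null; python3 -c "from h import *;tool()"
```

```text
ft_force: [0.5, -0.3, 0.1]
t 9.5 jig mm [-57.8 -55.7] z 25.9 psi 89.9 q6 4.3 F [ 0.6 -0.3] 0.1 M [ 0.02 -0.03  0.04] w 0.0001
t 10.12 jig mm [-38.3 -54.9] z 27.4 psi 90.0 q6 4.2 F [-0.9  0. ] -0.6 M [ 0.02 -0.04 -0.05] w 0.0002
t 10.38 jig mm [-36.9 -54.9] z 27.3 psi 90.0 q6 4.2 F [-1.3 -0.1] 1.0 M [-0.02  0.1  -0.07] w -0.0001
```

```bash
python3 -m jog '[[0,0,0,0,0.0015,0,0],[0,0,0,0,0,0,0]]' >/dev/null; python3 -c "from h import *;tool()"; python3 -m jog '[[0,0,0,0,-0.0375,0,0],[0,0,0,0,-0.0375,-0.03,0],[0,0,0,0,-0.06,-0.06,0],[0,0,0,-0.06,-0.01,-0.06,0],[0,0,0,-0.06,0,0,0],[0,0,0,-0.06,0,0,0],[0,0,0,-0.06,0,0,0],[0,0,0,0,0,0,0]]'|grep ft_; python3 -c "from h import *;tool();snap('top','pics/top4.png',(190,155,322,235),6);snap('scene','pics/scene4.png',(195,190,325,288),6)"
```

```text
t 10.62 jig mm [-36.3 -55. ] z 27.2 psi 90.0 q6 4.2 F [-5.9 -0.7] 3.3 M [-0.21  0.77 -0.04] w 0.0001
ft_force: [0.0, 1.8, 0.7]
t 11.62 jig mm [-161.4 -282.5] z 145.7 psi 89.6 q6 -27.7 F [-0.1  1.8] 0.7 M [-0.    0.02 -0.  ] w -0.0001
```

View pics/top4.png

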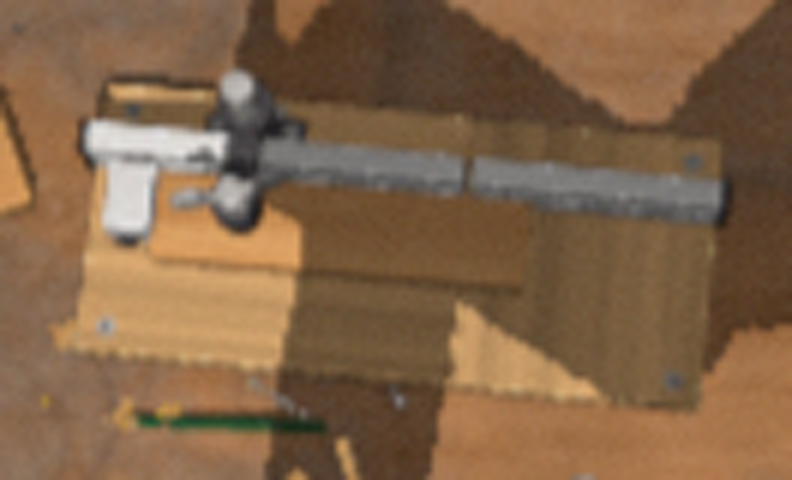

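View pics/scene4.png

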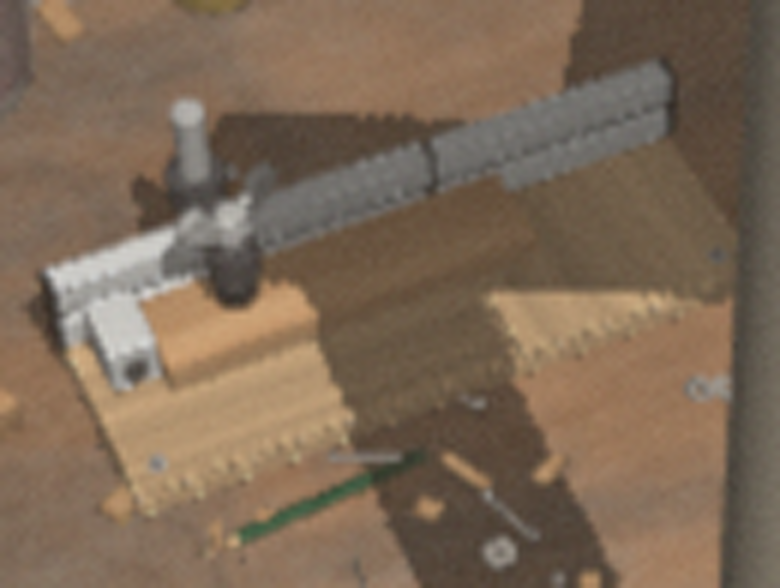

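The batten is home: its left end meets the stop at (152, 237) in the top crop, and its near side, (152, 262) to (520, 290), runs parallel to the fence. I'll use it to check the jig's pose before going to the screw.

```bash
python3 - <<'E'
from fit import *
b=fit([("top",(-22.5,95,37),T(152,262)),("top",(-22.5,-95,37),T(520,291)),
("scene",(-22.5,95,37),S(165,362)),("scene",(-22.5,-95,37),S(537,240)),("scene",(22.5,-95,37),S(505,182))],[.56,.17,-.07])
c,n=np.cos(A),np.sin(A);R=np.array([[c,-n],[n,c]]);print((R.T@(b[:2]-J)*1000))
for h in(113,109,105):
  for q in (0,0):pass
  for a in(120,-60):
    p=J+R@(np.array([-2.5,50])/1000+.029*np.array([np.cos(np.radians(a)),np.sin(np.radians(a))])); P=[*p,h/1000]
    print(h,a,((proj("top",P)[0]-[190,155])*6).round(),((proj("scene",P)[0]-[195,190])*6).round())
E
```

```text
[555.  170.8] -6.01
[[-0.8, -0.8], [0.3, 1.4], [0.1, 0.7], [0.6, -0.3], [-0.5, -1.1]]
[-5.7471618   0.25422078]
113 120 [172. 213.] [187. 229.]
113 -60 [283. 163.] [266. 151.]
109 120 [173. 215.] [188. 235.]
109 -60 [283. 165.] [266. 157.]
105 120 [174. 217.] [189. 241.]
105 -60 [284. 167.] [267. 163.]
```

```bash
python3 - <<'E'
from h import *
a=optics.get_image("top")["pixels"][160:200,212:246,::-1]; b=optics.get_image("scene")["pixels"][203:243,212:246,::-1]
f=lambda p:cv2.resize(p,None,fx=11.7,fy=11.7,interpolation=cv2.INTER_CUBIC)
im=np.hstack([f(a),f(b)]); cv2.imwrite("pics/hd.png",np.clip(im*1.5,0,255)); print(im.shape)
E
```

```text
(468, 796, 3)[ WARN:0@1.259] global loadsave.cpp:1063 imwrite_ Unsupported depth image for selected encoder is fallbacked to CV_8U.
```

View pics/hd.png

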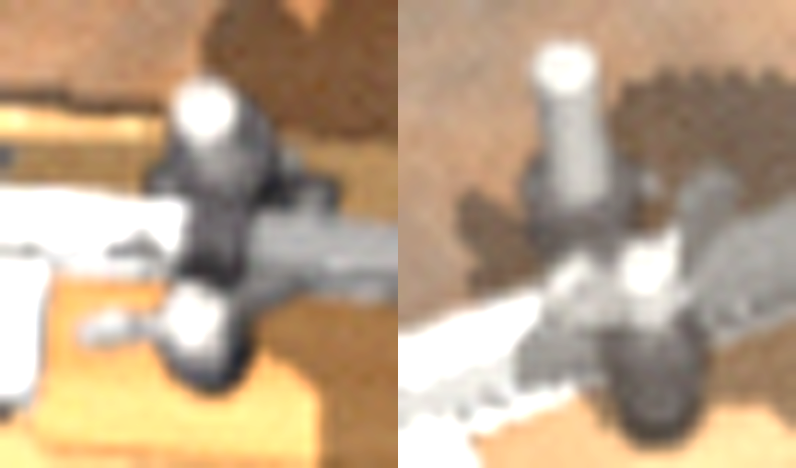

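```bash
python3 - <<'E'
from fit import *
H=lambda u,v:np.array([212+u/11.7,160+v/11.7]); G=lambda u,v:np.array([212+(u-398)/11.7,203+v/11.7])
def W(x,y,a,P):
    c,n=np.cos(a),np.sin(a); return [x+c*P[0]/1e3-n*P[1]/1e3,y+n*P[0]/1e3+c*P[1]/1e3,P[2]/1e3]
jig=[("top",(65,130,18),T(107,83)),("top",(65,-190,18),T(720,138)),("top",(-75,-190,18),T(702,402)),("top",(-75,130,18),T(75,346)),
("top",(-16,119,46),T(105,235)),("top",(-16,95,46),T(152,237)),("scene",(-16,95,46),S(157,345)),("scene",(-25,95,37),S(165,362)),("top",(-25,95,37),T(152,262)),("scene",(-75,130,18),S(143,512)),("top",(44.5,50,121),H(205,108)),("scene",(44.5,50,121),G(566,68))]
def f(p):
    x,y,a,q=p; h=113-q*4/2/np.pi; o=[]
    for n,P,uv in jig:o.append(proj(n,W(x,y,a,P))[0]-uv)
    w=lambda s,r,d:(-2.5+s*r*np.cos(q),50-s*r*np.sin(q),h-d)
    for n,P,uv in [("top",w(1,0,14),H(195,310)),("scene",w(1,0,14),G(645,270)),("top",w(-1,28,8.5),H(80,330)),("top",w(1,28,8.5),H(305,280)),("scene",w(-1,28,8.5),G(545,310)),("scene",w(1,28,8.5),G(710,215))]: o.append(proj(n,W(x,y,a,P))[0]-uv)
    return np.concatenate(o)
for q0 in(.8,1.3,-.8+np.pi):
    r=least_squares(f,[.56,.17,-.07,q0],loss="soft_l1"); print(r.x,np.degrees(r.x[2]),np.degrees(r.x[3]),r.cost,"screw",W(*r.x[:3],(-2.5,50,0))); 
    if q0==.8: print(r.fun.reshape(-1,2).round(1).tolist())
E
```

```text
[ 0.56135108  0.17024708 -0.06958579  1.26649026] -3.986971982907508 72.56454649953717 10.179210739948196 screw [np.float64(0.5623336171247071), np.float64(0.2202998961794656), 0.0]
[[-0.4, 0.8], [0.4, -0.4], [0.4, 0.4], [-0.0, 1.4], [-0.7, -0.6], [-0.6, -0.3], [0.1, -1.0], [0.3, 0.5], [-0.5, -1.0], [-0.6, -2.7], [-0.3, 0.4], [-0.4, -0.5], [-0.3, 0.8], [-0.0, -0.9], [-0.1, 0.7], [-0.4, 0.8], [0.4, -0.4], [2.1, -2.8]]
[ 0.56135109  0.17024708 -0.06958579  1.2664899 ] -3.9869720292590527 72.5645260475499 10.179210739962233 screw [np.float64(0.5623336178051963), np.float64(0.2202998963226635), 0.0]
[ 0.56135108  0.17024708 -0.06958579  1.2664904 ] -3.9869719404947483 72.56455488694 10.17921073994774 screw [np.float64(0.5623336168358137), np.float64(0.22029989611992204), 0.0]
```

```bash
python3 -m jog '[[0,0,0,0.0476,0.0229,0,38],[0,0,0,0.0476,0.0229,0,38],[0,0,0,0.0476,0.0229,0,38],[0,0,0,0.0476,0.0229,0,38],[0,0,0,0.0476,0.0229,0,38],[0,0,0,0.0476,0.0229,0,38],[0,0,0,0.0476,0.0229,0,38],[0,0,0,0,0,0,38]]' >/dev/null;  python3 -c "from h import *;tool()"; python3 -m jog '[[0,0,-0.1855,0,0,0,38],[0,0,-0.1855,0,0,0,38],[0,0,-0.1855,0,0,0,38],[0,0,-0.1855,0,0,0,38],[0,0,-0.1855,0,0,0,38],[0,0,-0.1855,0,0,0,38],[0,0,-0.1855,0,0,0,38],[0,0,-0.1855,0,0,0,38]]' >/dev/null; python3 -m jog '[[0,0,-0.1855,0,0,0,38],[0,0,-0.1855,0,0,0,38],[0,0,-0.1855,0,0,0,38],[0,0,-0.1855,0,0,0,38],[0,0,-0.1855,0,0,0,38],[0,0,-0.1855,0,0,0,38],[0,0,-0.1855,0,0,0,38],[0,0,-0.1855,0,0,0,38],[0,0,0,0,0,0,38]]' >/dev/null; python3 -c "from h import *;tool();print(observe()['q'].round(0), observe()['tool_rot'].round(3))"
```

```text
t 12.82 jig mm [-2.1 59. ] z 144.7 psi 90.3 q6 14.7 F [-0.8  0.4] -0.3 M [-0.05  0.03 -0.01] w 0.0327
t 14.95 jig mm [-2.4 55. ] z 145.5 psi -100.0 q6 -155.3 F [-0.2  0.8] -0.9 M [ 0.02 -0.   -0.04] w 0.0325
[  11.   31.   73.   -0.   76. -155.] [[-0.243 -0.97  -0.   ]
 [-0.97   0.243 -0.   ]
 [ 0.     0.    -1.   ]]
```

```bash
python3 -m jog '[[0,0,0,0.0037,-0.0021,0,38],[0,0,0,0,0,0.015,38],[0,0,0,0,0,0,38]]' >/dev/null;  python3 -c "from h import *;tool();a=optics.get_image('top')['pixels'][150:210,202:258,::-1]; b=optics.get_image('scene')['pixels'][183:243,202:258,::-1]
f=lambda p:cv2.resize(p,None,fx=7,fy=7,interpolation=cv2.INTER_CUBIC)
cv2.imwrite('pics/hd2.png',np.hstack([f(a),f(b)]))"
```

```text
t 15.32 jig mm [-0.8 50.1] z 128.6 psi -100.1 q6 -155.7 F [-0.3 -0.3] -0.2 M [ 0.    0.02 -0.04] w 0.0322
```

View pics/hd2.png

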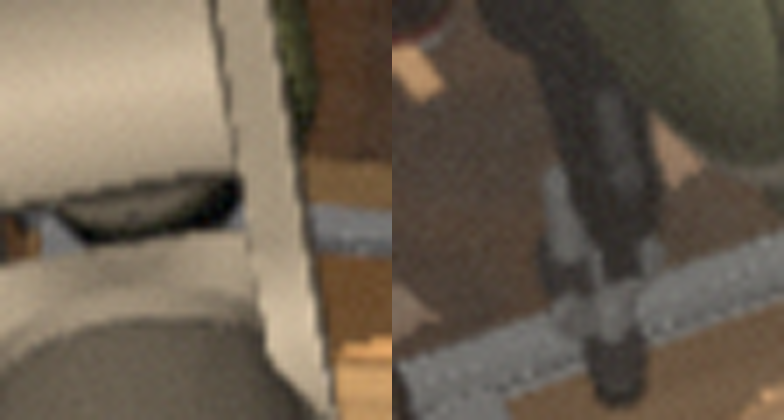

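In the scene half, the fingers stand straight above the hub at (605, 280), beside the post. I'll go down a little at a time, watching the force.

```bash
python3 -m jog '[[0,0,0,0,0,0.008,38],[0,0,0,0,0,0.008,38],[0,0,0,0,0,0.004,38],[0,0,0,0,0,0,38]]' >/dev/null;  python3 -c "from h import *;tool()"; python3 -m jog '[[0,0,0,0,0,0.004,38],[0,0,0,0,0,0.003,38],[0,0,0,0,0,0,38]]' >/dev/null;  python3 -c "from h import *;tool()"
```

```text
t 15.93 jig mm [-0.1 50.3] z 110.0 psi -100.0 q6 -155.8 F [ 0.4 -0.6] 0.5 M [ 0.05 -0.01 -0.02] w 0.0326
t 16.3 jig mm [-0.1 50.3] z 103.2 psi -100.0 q6 -155.8 F [0.3 0.2] -0.3 M [-0.03 -0.   -0.03] w 0.0325
```

```bash
python3 -m jog '[[0,0,0,0,0,0.008,38],[0,0,0,0,0,0.006,38],[0,0,0,0,0,0,38]]' >/dev/null;  python3 -c "from h import *;tool()"; python3 -m jog '[[0,0,0.12,0,0,0,38],[0,0,0.12,0,0,0,38],[0,0,0.12,0,0,0,38],[0,0,0.12,0,0,0,38]]' >/dev/null;  python3 -c "from h import *;tool()"; python3 -m jog '[[0,0,0.12,0,0,0,38],[0,0,0.12,0,0,0,38],[0,0,0.12,0,0,0,38],[0,0,0.12,0,0,0,38]]' >/dev/null;  python3 -c "from h import *;tool()"
```

```text
t 16.68 jig mm [-0.3 50.3] z 88.7 psi -100.0 q6 -155.8 F [0.5 0.5] 0.5 M [ 0.   -0.02  0.  ] w 0.0323
t 17.18 jig mm [ 0.3 50.6] z 89.6 psi -127.7 q6 -128.1 F [1.9 0.2] -0.3 M [ 0.21 -0.2   0.11] w 0.0322
t 17.68 jig mm [ 0.2 50.5] z 89.5 psi -155.2 q6 -100.6 F [0.1 0.3] -1.6 M [ 0.16 -0.07  0.07] w 0.032
```

```bash
python3 -m jog '[[0,0,0.185,0,0,0,38],[0,0,0.185,0,0,0,38],[0,0,0.185,0,0,0,38],[0,0,0.185,0,0,0,38],[0,0,0.185,0,0,0,38],[0,0,0.185,0,0,0,38],[0,0,0.185,0,0,0,38],[0,0,0.185,0,0,0,38]]' >/dev/null;  python3 -c "from h import *;tool()";  python3 -m jog '[[0,0,0.185,0,0,0,38],[0,0,0.185,0,0,0,38],[0,0,0.185,0,0,0,38],[0,0,0.185,0,0,0,38],[0,0,0.185,0,0,0,38],[0,0,0.185,0,0,0,38],[0,0,0.185,0,0,0,38],[0,0,0.185,0,0,0,38]]' >/dev/null;  python3 -c "from h import *;tool()"; python3 -m jog '[[0,0,0.185,0,0,0,38],[0,0,0.185,0,0,0,38],[0,0,0.185,0,0,0,38],[0,0,0.185,0,0,0,38],[0,0,0.185,0,0,0,38],[0,0,0.185,0,0,0,38],[0,0,0.185,0,0,0,38],[0,0,0,0,0,0,38]]' >/dev/null;  python3 -c "from h import *;tool()"
```

```text
t 18.68 jig mm [-0.3 50.7] z 89.3 psi 119.9 q6 -15.6 F [-0.3  1.8] -0.8 M [0.31 0.13 0.05] w 0.0321
t 19.68 jig mm [ 0.4 50.6] z 89.6 psi 35.1 q6 69.2 F [1.5 0.1] -0.1 M [ 0.1  -0.2   0.02] w 0.0327
t 20.68 jig mm [-0.1 50.5] z 89.4 psi -38.7 q6 142.9 F [0.2 0.5] -0.2 M [0.07 0.03 0.02] w 0.0323
```

```bash
python3 -m jog '[[0,0,-0.17,0,0,0,38],[0,0,0,0,0,-0.018,38],[0,0,0,0,0,-0.014,38],[0,0,-0.185,0,0,0,38],[0,0,-0.185,0,0,0,38],[0,0,-0.185,0,0,0,38],[0,0,-0.185,0,0,0,38],[0,0,-0.185,0,0,0,38],[0,0,-0.185,0,0,0,38],[0,0,-0.185,0,0,0,38]]' >/dev/null;  python3 -c "from h import *;tool()";  python3 -m jog '[[0,0,-0.185,0,0,0,38],[0,0,-0.185,0,0,0,38],[0,0,-0.185,0,0,0,38],[0,0,-0.185,0,0,0,38],[0,0,-0.185,0,0,0,38],[0,0,-0.185,0,0,0,38],[0,0,-0.185,0,0,0,38],[0,0,-0.185,0,0,0,38],[0,0,-0.185,0,0,0,38],[0,0,-0.185,0,0,0,38]]' >/dev/null;  python3 -c "from h import *;tool()"; python3 -m jog '[[0,0,0,0,0,0.012,38],[0,0,0,0,0,0,38]]' >/dev/null;  python3 -c "from h import *;tool()"
```

```text
t 21.93 jig mm [ 0.1 50.3] z 121.9 psi 45.6 q6 58.6 F [-0.1 -0.1] 0.3 M [ 0.03 -0.07  0.  ] w 0.0326
t 23.18 jig mm [ 0.2 50.3] z 121.8 psi 151.6 q6 -47.4 F [-0.4  0.3] 0.1 M [ 0.   -0.03  0.01] w 0.0325
t 23.43 jig mm [-0.6 50.2] z 108.2 psi 151.0 q6 -46.8 F [ 1.1 -0.4] 0.2 M [ 0.   -0.05  0.01] w 0.0324
```

```bash
python3 -m jog '[[0,0,0,0,0,0.01,38],[0,0,0,0,0,0.01,38],[0,0,0,0,0,0,38]]' >/dev/null;  python3 -c "from h import *;tool()";  python3 -m jog '[[0,0,0.185,0,0,0,38],[0,0,0.185,0,0,0,38],[0,0,0.185,0,0,0,38],[0,0,0.185,0,0,0,38],[0,0,0.185,0,0,0,38],[0,0,0.185,0,0,0,38],[0,0,0.185,0,0,0,38],[0,0,0.185,0,0,0,38],[0,0,0.185,0,0,0,38],[0,0,0.185,0,0,0,38]]' >/dev/null;  python3 -c "from h import *;tool()"; python3 -m jog '[[0,0,0.185,0,0,0,38],[0,0,0.185,0,0,0,38],[0,0,0.185,0,0,0,38],[0,0,0.185,0,0,0,38],[0,0,0.185,0,0,0,38],[0,0,0.185,0,0,0,38],[0,0,0.185,0,0,0,38],[0,0,0.185,0,0,0,38],[0,0,0.185,0,0,0,38],[0,0,0,0,0,0,38]]' >/dev/null;  python3 -c "from h import *;tool()"
```

```text
t 23.8 jig mm [-0.5 50.2] z 88.3 psi 151.1 q6 -46.9 F [-0.3  0.6] -0.1 M [ 0.02 -0.04  0.03] w 0.0325
t 25.05 jig mm [ 0.4 50.6] z 89.7 psi 44.8 q6 59.4 F [1.7 0.9] -0.0 M [ 0.12 -0.23  0.02] w 0.0322
t 26.3 jig mm [-0.  50.5] z 89.5 psi -50.2 q6 154.4 F [-0.5 -0. ] -0.6 M [0.1  0.02 0.05] w 0.0325
```

```bash
python3 -m jog '[[0,0,-0.17,0,0,0,38],[0,0,0,0,0,-0.018,38],[0,0,0,0,0,-0.014,38],[0,0,-0.185,0,0,0,38],[0,0,-0.185,0,0,0,38],[0,0,-0.185,0,0,0,38],[0,0,-0.185,0,0,0,38],[0,0,-0.185,0,0,0,38],[0,0,-0.185,0,0,0,38],[0,0,-0.185,0,0,0,38]]' >/dev/null;  python3 -m jog '[[0,0,-0.185,0,0,0,38],[0,0,-0.185,0,0,0,38],[0,0,-0.185,0,0,0,38],[0,0,-0.185,0,0,0,38],[0,0,-0.185,0,0,0,38],[0,0,-0.185,0,0,0,38],[0,0,-0.185,0,0,0,38],[0,0,-0.185,0,0,0,38],[0,0,-0.185,0,0,0,38],[0,0,-0.185,0,0,0,38]]' >/dev/null;  python3 -c "from h import *;tool()"; python3 -m jog '[[0,0,0,0,0,0.015,38],[0,0,0,0,0,0.01,38],[0,0,0,0,0,0.009,38],[0,0,0,0,0,0,38]]' >/dev/null;  python3 -c "from h import *;tool()"; python3 -m jog '[[0,0,0.185,0,0,0,38],[0,0,0.185,0,0,0,38],[0,0,0.185,0,0,0,38],[0,0,0.185,0,0,0,38],[0,0,0.185,0,0,0,38],[0,0,0.185,0,0,0,38],[0,0,0.185,0,0,0,38],[0,0,0.185,0,0,0,38],[0,0,0.185,0,0,0,38],[0,0,0.185,0,0,0,38]]' >/dev/null;  python3 -c "from h import *;tool()"
```

```text
t 28.8 jig mm [ 0.1 50.3] z 121.8 psi 140.2 q6 -35.9 F [-0.2  0.9] 0.5 M [ 0.02 -0.05  0.01] w 0.0323
t 29.3 jig mm [-0.4 50.3] z 86.4 psi 139.6 q6 -35.4 F [ 0.4 -0.6] -0.2 M [ 0.01  0.01 -0.01] w 0.0326
t 30.55 jig mm [ 0.4 50.6] z 87.8 psi 33.3 q6 70.9 F [1.3 1.2] -1.5 M [ 0.23 -0.07  0.07] w 0.0327
```

Next, 5 fast rows, then slow ones while I watch the torque.

```bash
python3 -m jog '[[0,0,0.185,0,0,0,38],[0,0,0.185,0,0,0,38],[0,0,0.185,0,0,0,38],[0,0,0.185,0,0,0,38],[0,0,0.185,0,0,0,38],[0,0,0.15,0,0,0,38]]' >/dev/null;  python3 -c "from h import *;tool()"; python3 -m jog '[[0,0,0.06,0,0,0,38],[0,0,0.05,0,0,0,38],[0,0,0,0,0,0,38]]' >/dev/null;  python3 -c "from h import *;tool()"; python3 -m jog '[[0,0,0.05,0,0,0,38],[0,0,0,0,0,0,38]]' >/dev/null;  python3 -c "from h import *;tool()"
```

```text
t 31.3 jig mm [-0.4 50.8] z 87.4 psi -28.2 q6 132.5 F [-0.2  2.5] -2.3 M [0.43 0.16 0.03] w 0.0323
t 31.68 jig mm [-0.3 50.7] z 87.4 psi -34.2 q6 138.4 F [-2.   1.3] -1.6 M [0.31 0.2  0.08] w 0.0323
t 31.93 jig mm [-0.2 50.5] z 87.5 psi -37.0 q6 141.2 F [-0.8  2.1] -1.2 M [0.34 0.22 0.02] w 0.0328
```

```bash
python3 -m jog '[[0,0,0.05,0,0,0,38],[0,0,0.04,0,0,0,38],[0,0,0,0,0,0,38]]' >/dev/null;  python3 -c "from h import *;tool()"; python3 -m jog '[[0,0,0.04,0,0,0,38],[0,0,0,0,0,0,38]]' >/dev/null;  python3 -c "from h import *;tool()"; python3 -m jog '[[0,0,0.04,0,0,0,38],[0,0,0,0,0,0,38]]' >/dev/null;  python3 -c "from h import *;tool()"
```

```text
t 32.3 jig mm [-0.1 50.4] z 87.5 psi -42.1 q6 146.4 F [-1.4  2.3] -1.0 M [0.33 0.23 0.04] w 0.0326
t 32.55 jig mm [-0.1 50.6] z 87.4 psi -44.4 q6 148.6 F [-1.6  3.2] -0.4 M [0.56 0.25 0.08] w 0.0327
t 32.8 jig mm [-0.2 51. ] z 87.4 psi -46.7 q6 150.9 F [-1.9  5.9] -0.8 M [0.94 0.22 0.11] w 0.0325
```

```bash
python3 -m jog '[[0,0,0.03,0,0,0,38],[0,0,0,0,0,0,38]]' >/dev/null;  python3 -c "from h import *;tool()"; python3 -m jog '[[0,0,0.03,0,0,0,38],[0,0,0,0,0,0,38]]' >/dev/null;  python3 -c "from h import *;tool()"
```

```text
t 33.05 jig mm [-0.3 51.4] z 87.4 psi -48.4 q6 152.6 F [-2.7  7.4] -1.9 M [1.24 0.29 0.16] w 0.0323
t 33.3 jig mm [-0.4 51.6] z 87.4 psi -50.1 q6 154.4 F [-2.6  8.8] -0.6 M [1.42 0.38 0.33] w 0.0324
```

```bash
python3 -m jog '[[0,0,-0.17,0,0,0,38],[0,0,0,0,0,-0.03,38],[0,0,0,0,0,-0.04,38],[0,0,0,0.04,0.045,0,38],[0,0,0,0.04,0.045,0,38],[0,0,0,0.04,0.045,0,38],[0,0,0,0.04,0.045,0,38],[0,0,0,0.04,0.045,0,38],[0,0,0,0.04,0.045,0,38],[0,0,0,0,0,0,38]]' >/dev/null;  python3 -c "from h import *;tool();a=optics.get_image('top')['pixels'][155:235,192:292,::-1]; b=optics.get_image('scene')['pixels'][193:273,202:302,::-1]
f=lambda p:cv2.resize(p,None,fx=7.2,fy=7.2,interpolation=cv2.INTER_CUBIC)[:,:400]
cv2.imwrite('pics/end.png',np.clip(np.hstack([f(a),f(b)])*1.3,0,255).astype(np.uint8))
c,n=np.cos(A),np.sin(A);R=np.array([[c,-n],[n,c]])
for s in(28.5,-28.5):
  p=J+R@np.array([-.002+s/1e3,.0505]); P=[*p,.105]; print(((proj('top',P)[0]-[192,155])*7.2).round(),((proj('scene',P)[0]-[202,193])*7.2).round()+[400,0])"
```

```text
t 34.55 jig mm [   7.2 -315.2] z 157.6 psi -40.7 q6 108.0 F [0.4 0.5] 0.7 M [ 0.05  0.01 -0.05] w 0.0323
[267. 160.] [593. 171.]
[252. 298.] [651. 270.]
```

View pics/end.png

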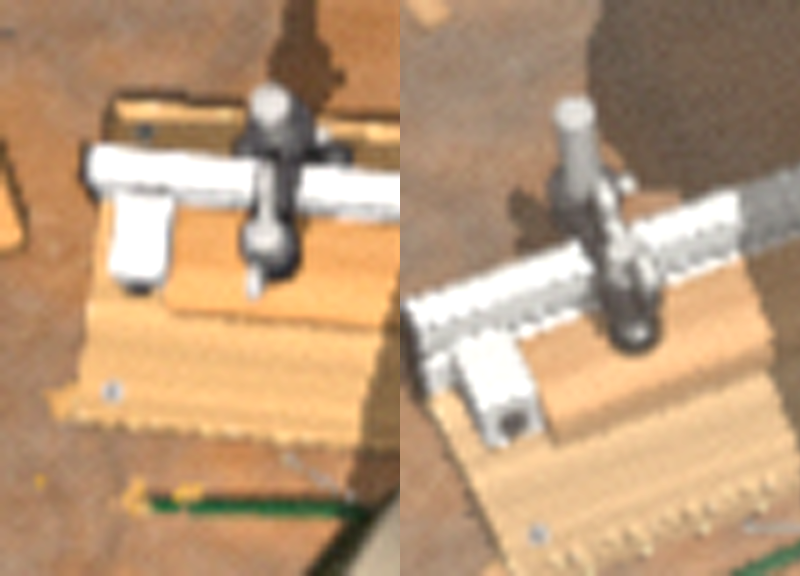

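The wings now point along the jig's x axis, from (265, 165) to (255, 293), which is where they should be at the firm stop. The batten still sits against the stop at (168, 280) and against the fence.

```bash
python3 -c "from rig import job;print(job.close_job())"
```

```text
the job is handed in; nothing more can be done
None
```

The batten is home against the fence and stop, the wing screw is turned clockwise to its firm stop with the pad down on the batten, and I handed the job in at about 35 s; no verdict came back.

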